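# Clip the blue end cap's lifting bail into the snap hook

### The job

Clip the lifting bail of the blue cylinder end cap into the snap hook on the blue stand: push one upright leg of the bail in through the hook's yellow sprung gate so that the gate snaps shut behind it. Leave the cap standing flat on the bench, squared up and centred in line with the hook, and let go; do not disturb the bare aluminium cap.

Things in the scene. Friction and masses are not known exactly. Their poses are not given: they have to be found in the camera images.
- blue_cap: Blue painted cylinder end cap: block 110x80x22 mm lying flat; on it a bail, a closed upright hoop of 8 mm steel bar in the x-z plane: legs at x = -42 and +42 mm, window 22 to 92 mm up. On its crown a flat grip tab (44 mm along x, 10 along y, 92 to 122 mm up) to pinch from above. Origin: centre of underside, z up, both ends alike. Loose, 0.25-0.55 kg.
- hook_stand: Steel snap hook on a fixed blue stand. Origin: on the bench below the middle of its eye, z up. The hook lies level, 12 mm bars, 52 to 64 mm up, bench clear beneath. Mouth faces -x: a leg enters along +x. Eye: y -20 to 20 mm, back bar's inner face at x = 32. Nose at x = -47 covers y below -6. Post (78 mm high) and foot plate (10 mm) start at x = 70, end at 170.
- gate (a joint): Yellow sprung gate: 0 = shut, grows to 1.5 rad pressed inward. In the stand's frame a 10 mm bar along y at x = -36 mm, hinged at y = 26, free end at y = -21 behind the nose. Takes 2 to 6 N. An 8 mm leg pushed in along y = 0 clears it once its centre passes x = 9 mm (13 along y = 10), then it snaps shut; x = 18 is a good depth.
- grey_cap: Bare aluminium end cap, leave alone: block 110x80x22 mm lying flat; on it a bail, a closed upright hoop of 8 mm steel bar in the x-z plane: legs at x = -42 and +42 mm, window 22 to 92 mm up. On its crown a flat grip tab (44 mm along x, 10 along y, 92 to 122 mm up) to pinch from above. Origin: centre of underside, z up, both ends alike. Loose, 0.25-0.55 kg.
Not all that is in view belongs to the job. What is shaped like the blue_cap but turquoise is not meant. Leave any pink look-alike of the hook_stand alone.

How it is judged:
On the way:
1. the gate is pressed well inward (value of joint gate above 0.5 rad), for 0.02 s.
At the end, for the whole second after the job is handed in: Gate shut (under 0.12 rad) behind one bail leg: the blue cap's origin 8 to 78 mm before the hook's origin along the hook's x and within 20 mm of its middle line, x axes within 0.35 rad (either way round); cap flat on the bench (within 6 mm and 0.1 rad), at rest (value of joint gate below 0.12 rad and x of blue_cap in the frame of hook_stand between -0.078 and -0.008 m and y of blue_cap in the frame of hook_stand between -0.02 and 0.02 m and angle between the x axis of blue_cap and the x axis of hook_stand, either way round below 0.35 rad and height (world z) of blue_cap below 0.006 m and angle between blue_cap's own z axis and vertical below 0.1 rad and linear speed of blue_cap below 0.02 m/s); the robot touches nothing.
It fails at once if the bare aluminium cap is moved more than 25 mm (distance of grey_cap from where it was at the start of the episode above 0.025 m).
It also fails if it takes over 45 s, if anything falls off the work surface, if the arm or the gripper's body presses on something with over 40 N, if the wrist force passes 120 N, or if a joint passes its speed limit or range.

### The arm

A 6-joint arm with a two-finger parallel gripper is mounted at the origin on the work surface. World frame = base frame: x ahead of the robot, y to its left, z up, the work surface at z = 0. Lengths are in m, angles in rad, forces in N, time in s.
With the tool pointing down it reaches from about 0.275 to 0.875 m from the base axis. Payload 12.5 kg.
Tool frame: the origin (TCP) lies at the very end of the fingers, on their centre line; the grasp point (between the pads) lies 19 mm behind it; z points along the fingers, x is the direction in which the jaws open and shut, and the axes are right-handed (so a half turn about z gives the same grasp; the last joint's range is limited). The gripper opens to 85 mm and grips with 20 to 120 N. Pads are 22 mm wide; open, the fingers measure 114 mm over their backs; the gripper's body (76 mm by 85 mm) begins 54 mm behind the grasp point. The pads swing forward as they close: fully open they stand 13 mm farther back than shut.
Start: joints at [1.13, 0.351, 1.652, -0, 1.139, -0.085], TCP at [0.192, 0.516, 0.231] pointing down, gripper open.
Joint ranges: [-2.75, 2.75], [-0.79, 2.1], [0.01, 2.65], [-1.57, 4.71], [0.07, 3.14], [-2.87, 2.87]. Speed limits (rad/s): [2.22, 2.22, 2.79, 3.14, 3.14, 3.14].

### API

Orientations are given as a unit quaternion [w, x, y, z].
In Python, from station import monitor, capture, camera_params, hand_in gives the robot as it stands. The module is installed in compiled form; this text tells all that it offers.
- The arm moves only by the shell command python3 -m crank 'ROWS' [OPENING] [FORCE]. ROWS is JSON, a list of rows, each an object of numbers: "x", "y", "z": the shift along the tool's x, y, z each as a share of 0.2 m, from -1 to 1; "rx", "ry", "rz": the turn, a rotation vector about the tool's x, y, z each as a share of 360 degrees, from -1 to 1. A call has 1 to 8 rows; each row is the pose to reach, as a shift and turn from the pose commanded when the call began, along the tool's axes at that moment, turning the shorter way round; what a row does not reach only later rows make up. A row lasts 1/12 s, in which the tool goes at most 41.7 mm and 7.16 degrees, less where a joint would pass 70% of its speed; a pose out of reach is approached as far as the arm can. A call with a number of a shift or a turn outside -1 to 1 is refused whole. A call with a gripper value outside its range is refused whole. OPENING is the closure, from -1 (fully open) to 1 (shut), set as the call begins (- or left out, the last holds). The fingers move at their own pace and stop on an object; FORCE is the grip in N (left out, the last holds). Time passes only in rows, so rows that repeat a pose let the fingers close. It gives the time, the measured TCP pose, the force and the opening at its end, in the units of the state.
- monitor.read_state(): the state, without advancing time (a new reading comes with each control period).
- capture(name): name is "side" or "top"; returns the picture (384x512x3 uint8, red, green, blue); there is no depth.
- camera_params(name): a dict with "K" (3x3 intrinsics, pixels), "R" (3x3) and "t" (3): a world point X has camera coordinates R X + t. Camera axes: x right, y down, z forward; pixel columns grow to the right and rows downward; lengths in m; the calibration is good to about 2 mm. A picture is of the moment at which its call begins. camera_params takes no time and is no camera call.
- hand_in(): hands the job in, once; it reports no verdict.
The state is a dict: "time_s": time; "joints": joint angles; "qd": joint speeds; "tau": joint torques, N m; "eef_pos": TCP position; "tcp_rot": TCP orientation; "force": force on the tool from outside, world axes, zero at the start; "torque": the same for the moment, N m; "opening": finger opening in m.
Only numpy, scipy, OpenCV 4.12 (cv2) and the standard library are available. Lean on these libraries where they do the work, as an engineer would, in place of code of your own. Each camera call takes 0.05 s, during which the arm holds its last target.

## Working session

There is one attempt and no reset: what is moved stays moved. The work goes in short steps, Python scripts to look and compute and a shell command to move; the robot and the scene stay as the last step left them, time stands still between calls to the robot, and variables do not carry over. Pictures are saved under pics/ and viewed, and the job is handed in when it is done.

```bash
mkdir -p pics; cat > h.py <<'E'
import numpy as np,cv2
from station import monitor,capture,camera_params,hand_in
def ray(c,u,v):
    p=camera_params(c);K,R,t=[np.array(p[k]) for k in('K','R','t')]
    d=R.T@np.linalg.inv(K)@np.array([u,v,1.]);return -R.T@t,d
def onz(c,u,v,z):
    o,d=ray(c,u,v);return o+d*(z-o[2])/d[2]
def proj(c,X):
    p=camera_params(c);q=np.array(p['K'])@(np.array(p['R'])@np.array(X,float)+np.array(p['t']).ravel());return q[:2]/q[2]
E
python3 - <<'E'
from h import *
for n in('top','side'):
    im=capture(n);np.save(n+'0.npy',im);cv2.imwrite(f'pics/{n}0.png',cv2.resize(im[:,:,::-1],(768,576),interpolation=cv2.INTER_CUBIC))
    p=camera_params(n);R=np.array(p['R']);print(n,(-R.T@np.array(p['t']).ravel()).round(3),R.round(3).tolist())
s=monitor.read_state();print({k:np.round(v,3) for k,v in s.items()})
E
```

```text
top [ 0.383 -0.059  0.947] [[-0.002, -1.0, 0.001], [-0.997, 0.002, -0.083], [0.083, -0.001, -0.997]]
side [0.364 0.654 0.477] [[-0.994, -0.111, 0.015], [-0.069, 0.505, -0.86], [0.088, -0.856, -0.51]]
{'time_s': np.float64(0.1), 'joints': array([ 1.13 ,  0.351,  1.652,  0.   ,  1.139, -0.085]), 'qd': array([ 0.001,  0.   , -0.001, -0.001,  0.   ,  0.   ]), 'tau': array([-0.0000e+00, -5.0684e+01, -2.9187e+01, -0.0000e+00,  3.0000e-03,
        0.0000e+00]), 'eef_pos': array([0.191, 0.515, 0.231]), 'tcp_rot': array([ 0.   ,  0.821,  0.571, -0.   ]), 'force': array([-0.307, -0.119, -0.553]), 'torque': array([-0.065,  0.013, -0.014]), 'opening': np.float64(0.085)}
```

View pics/top0.png

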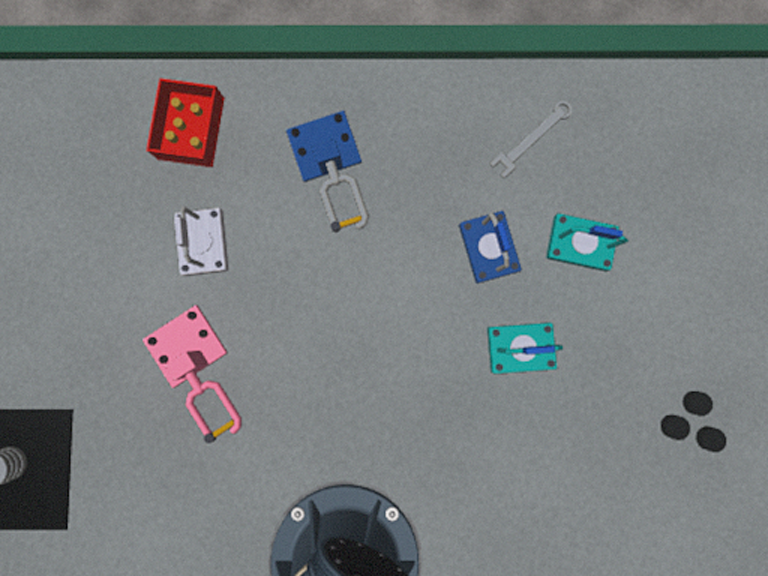

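View pics/side0.png

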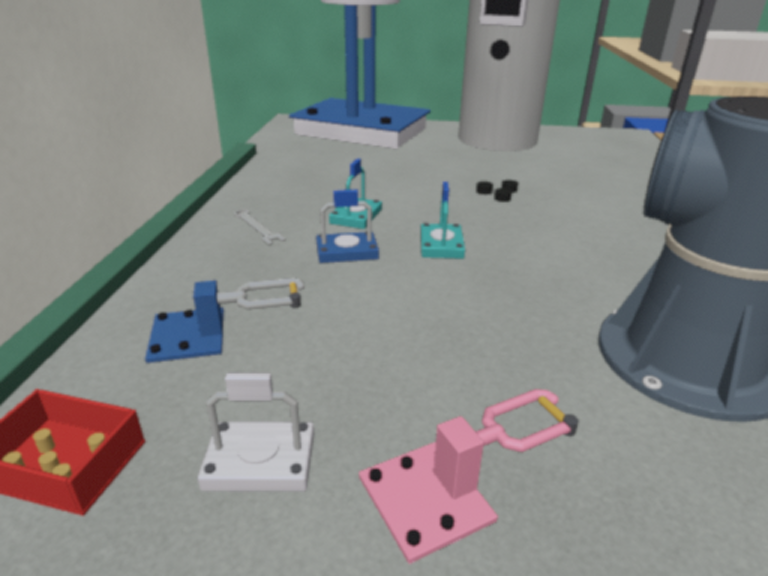

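Candidates, in pixels of the 768x576 top view:
- **Caps:** blue (490,246), turquoise (583,242) and (523,348), white/aluminium (201,241).
- **Hooks:** blue stand (325,147) and pink stand (185,347).

The blue-painted block at (490,246) and the blue stand at (325,147) fit the description. Next I'll crop to confirm and measure.

```bash
python3 - <<'E'
from h import *
im=np.load('top0.npy');hsv=cv2.cvtColor(im,cv2.COLOR_RGB2HSV)
blue=cv2.inRange(hsv,(105,120,50),(125,255,255))
n,l,st,c=cv2.connectedComponentsWithStats(blue)
for i in range(1,n):
    if st[i,4]>60:
        cn,_=cv2.findContours((l==i).astype(np.uint8),0,2)
        r=cv2.minAreaRect(cn[0]);print(i,st[i],c[i].round(1),[np.round(a,1) for a in r], )
        if st[i,4]>600:
            z=0.022 if c[i][0]>300 else 0.01
            P=np.array([onz('top',u,v,z)[:2] for u,v in cv2.boxPoints(r)]);print(P.round(4).tolist(),P.mean(0).round(4),[np.linalg.norm(P[k]-P[k-1]).round(4) for k in range(4)])
yel=cv2.inRange(hsv,(15,130,100),(30,255,255))
n,l,st,c=cv2.connectedComponentsWithStats(yel)
for i in range(1,n):
    if st[i,4]>8: print('yel',st[i],c[i].round(1),onz('top',*c[i],0.058).round(4))
cv2.imwrite('pics/crop.png',cv2.resize(im[60:200,180:360,::-1],(792,616-16),interpolation=cv2.INTER_CUBIC))
E
```

```text
1 [ 191   74   50   47 1313] [215.3  96.5] [array([215.5,  96.8]), array([36. , 40.8]), np.float64(71.6)]
[[0.7394, 0.1062], [0.7747, 0.0031], [0.681, -0.0276], [0.6462, 0.0749]] [0.7103 0.0391] [np.float64(0.0983), np.float64(0.1091), np.float64(0.0986), np.float64(0.1082)]
2 [307 141  40  47 863] [325.6 164.5] [array([326.4, 164.2]), array([41.7, 30.9]), np.float64(73.5)]
[[0.5678, -0.1974], [0.5908, -0.2747], [0.486, -0.3031], [0.4635, -0.2265]] [ 0.5271 -0.2504] [np.float64(0.1083), np.float64(0.0807), np.float64(0.1086), np.float64(0.0799)]
3 [393 151  22   8 110] [403.7 154.3] [array([403.6, 154.5]), array([20.9,  6.2]), np.float64(8.1)]
4 [349 231  21   5  87] [358.8 232.8] [array([359., 233.]), array([ 4., 20.]), np.float64(90.0)]
yel [114  66   7   6  26] [116.8  68. ] [0.769  0.2855 0.058 ]
yel [127  69   6   6  28] [129.6  71.5] [0.7597 0.2527 0.058 ]
yel [116  79   6   6  27] [118.4  81.3] [0.7341 0.2803 0.058 ]
yel [110  88   6   6  26] [112.8  89.9] [0.7117 0.294  0.058 ]
yel [127  92   6   6  27] [129.5  94.1] [0.7008 0.2515 0.058 ]
yel [226 144  15   8  52] [233.1 147.2] [ 0.5642 -0.0107  0.058 ]
yel [142 280  14  11  54] [148.5 285.4] [0.226  0.1928 0.058 ]
```

View pics/crop.png

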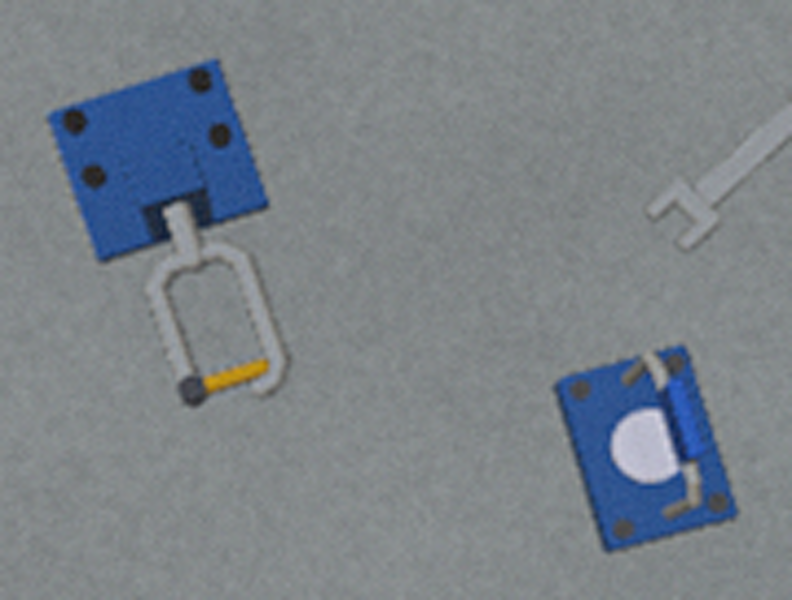

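The crop confirms both: the blue-painted cap at crop (650,448) with a grey bail and blue tab, and the blue stand at crop (160,160) with the steel hook and a yellow gate at (235,375). The gate and plate estimates of the hook differ by a few mm, so I'll refine with the eye opening and the side view.

```bash
python3 - <<'E'
from h import *
im=np.load('top0.npy');s=np.load('side0.npy')
c=im[100:160,200:260,::-1];cv2.imwrite('pics/hook.png',cv2.resize(c,(600,600),interpolation=cv2.INTER_NEAREST))
c=s[170:250,90:210,::-1];cv2.imwrite('pics/hooks.png',cv2.resize(c,(780,520),interpolation=cv2.INTER_CUBIC))
hsv=cv2.cvtColor(im,cv2.COLOR_RGB2HSV)
y=np.argwhere(cv2.inRange(hsv,(15,130,100),(30,255,255))[140:160,220:250])[:,::-1]+[220,140]
P=np.array([onz('top',u,v,.058)[:2] for u,v in y]);w=cv2.fitLine(P.astype(np.float32),2,0,.01,.01).ravel();print('gate',w)
d=(P-w[2:])@w[:2];print(d.min(),d.max())
# tab, brighter blue
t=cv2.inRange(hsv,(105,200,140),(125,255,255))[140:190,300:350]
n,l,st,cc=cv2.connectedComponentsWithStats(t)
for i in range(1,n):
  if st[i,4]>20:
    u=cc[i]+[300,140];print('tab',st[i],u,onz('top',*u,.122),cv2.minAreaRect(np.argwhere(l==i)[:,::-1].astype(np.float32)))
for z,xy in((.058,(.5965,.0013)),):
  print(proj('top',[*xy,z]),proj('side',[*xy,z]))
E
```

```text
gate [ 0.33110604 -0.94359356  0.56419957 -0.01073554]
-0.0180684777359891 0.01905837693323696
[228.28903255 134.53057397] [180.23786125 195.10673951]
```

View pics/hook.png

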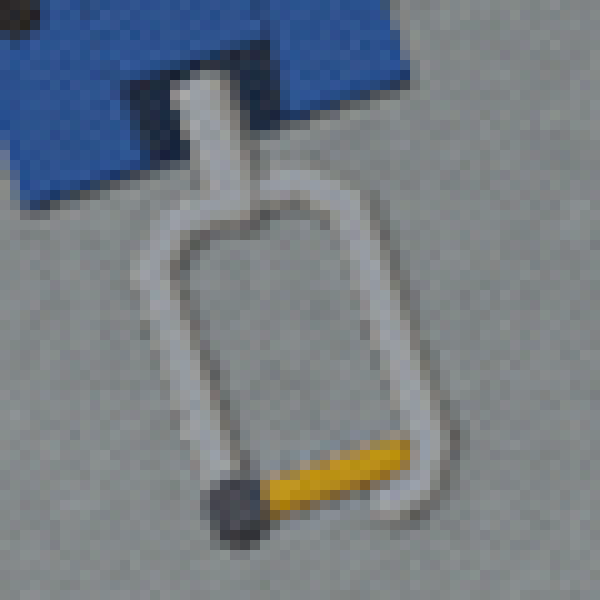

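View pics/hooks.png

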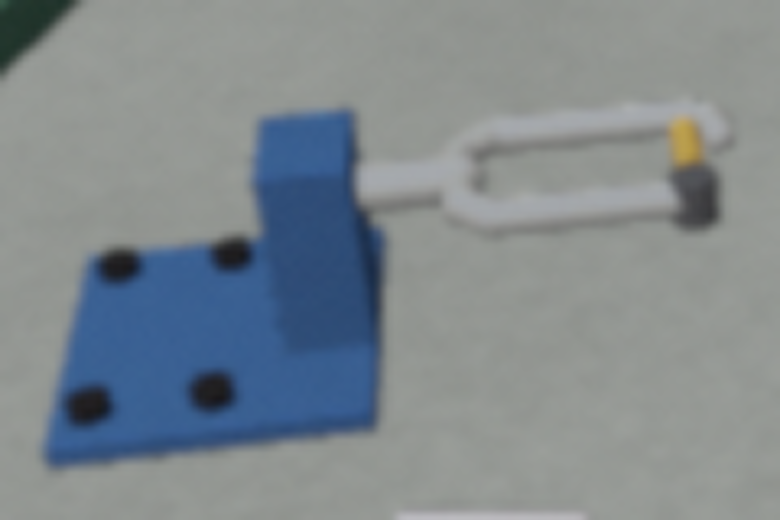

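```bash
python3 - <<'E'
from h import *
im=np.load('top0.npy');s=np.load('side0.npy')
hsv=cv2.cvtColor(im,cv2.COLOR_RGB2HSV)
print(hsv[157,330:342].tolist())
print(im[157,330:342].tolist())
for n,a in(('cap',im[135:195,295:355]),('caps',s[120:180,200:260])):
    cv2.imwrite(f'pics/{n}.png',cv2.resize(a[:,:,::-1],(600,600),interpolation=cv2.INTER_NEAREST))
yaw=.269;C=np.array([.527,-.2504]);e=np.array([np.cos(yaw),np.sin(yaw)]);nrm=np.array([-e[1],e[0]])
for z in(.092,.122):
  for sx in(-.022,.022):print(z,sx,[ (proj(c,[*(C+sx*e),z])-o)*10 for c,o in(('top',np.array([295,135])),('side',np.array([200,120])))])
E
```

```text
[[115, 43, 185], [113, 124, 123], [110, 180, 98], [111, 175, 111], [109, 195, 161], [110, 195, 183], [110, 198, 175], [110, 189, 163], [108, 175, 149], [108, 181, 142], [108, 139, 128], [109, 27, 130]]
[[154, 159, 185], [63, 78, 123], [29, 52, 98], [35, 57, 111], [38, 82, 161], [43, 90, 183], [39, 86, 175], [42, 82, 163], [47, 87, 149], [41, 81, 142], [58, 87, 128], [116, 121, 130]]
0.092 -0.022 [array([399.49661705, 333.32046276]), array([397.22446658, 167.66747093])]
0.092 0.022 [array([347.12540689, 158.13579646]), array([233.29682578, 175.52091867])]
0.122 -0.022 [array([429.0574598 , 314.70236836]), array([396.23154369,  61.92499737])]
0.122 0.022 [array([374.68838714, 133.32876822]), array([229.70252331,  69.2156849 ])]
```

View pics/cap.png

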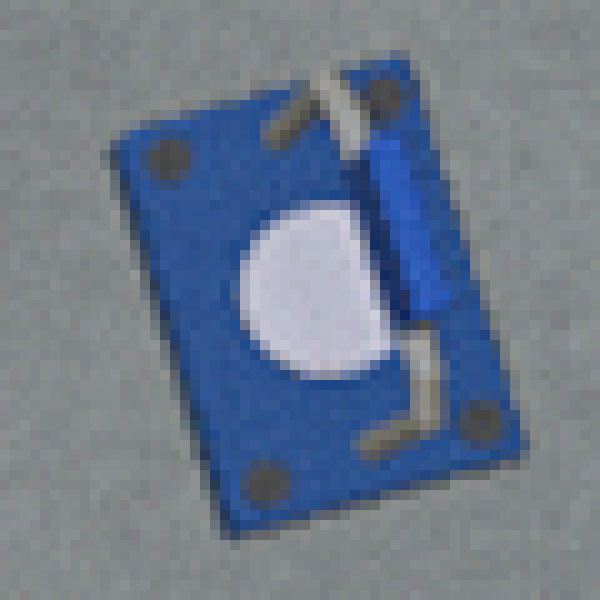

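View pics/caps.png

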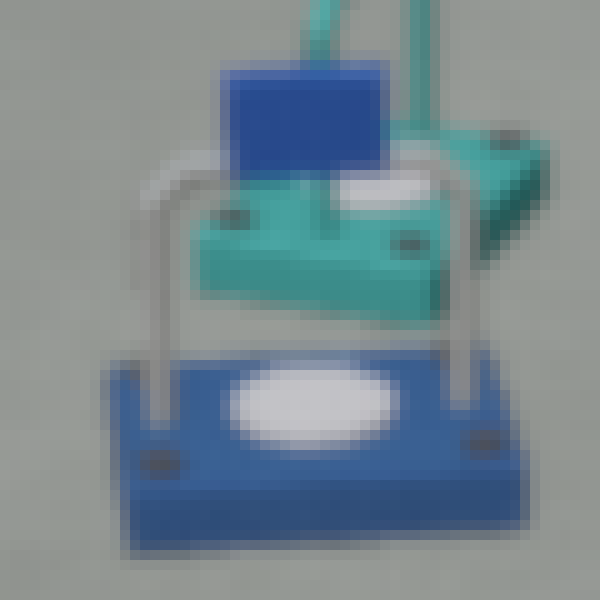

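```bash
cat >> h.py <<'E'
from scipy.spatial.transform import Rotation as Ro
def go(p,ang):
    """shares to reach TCP p, tool x at world angle ang, tool straight down"""
    s=monitor.read_state();q=s['tcp_rot'];R=Ro.from_quat([q[1],q[2],q[3],q[0]])
    d=R.inv().apply(np.array(p)-s['eef_pos'])/.2
    T=Ro.from_matrix(np.array([[np.cos(ang),np.sin(ang),0],[np.sin(ang),-np.cos(ang),0],[0,0,-1]]).T)
    r=(R.inv()*T).as_rotvec()/(2*np.pi)
    print('t',round(s['time_s'],2),'pos',np.round(s['eef_pos'],4),'shift',d.round(4),'turn',r.round(4),'F',np.round(s['force'],1),'open',round(float(s['opening']),4))
E
python3 -c "
from h import *
go([.527,-.2515,.2],.267-np.pi/2)"
python3 -m crank '[{"x":-1,"y":0.96,"rz":0.158},{"x":-1,"y":0.96,"rz":0.158},{"x":-1,"y":0.96,"rz":0.158},{"x":-1,"y":0.96,"rz":0.158},{"x":-1,"y":0.96,"rz":0.158},{"x":-1,"y":0.96,"rz":0.158},{"x":-1,"y":0.96,"rz":0.158},{"x":-1,"y":0.96,"rz":0.158}]' -1 40
python3 -c "
from h import *
go([.527,-.2515,.2],.267-np.pi/2)"
```

```text
t 0.1 pos [0.1914 0.5153 0.2308] shift [-3.0095  2.9082  0.157 ] turn [2.000e-04 1.000e-04 4.009e-01] F [-0.3 -0.1 -0.6] open 0.0855
t 0.1 pos [0.1914 0.5153 0.2308] shift [-3.0095  2.9082  0.157 ] turn [2.000e-04 1.000e-04 4.009e-01] F [-0.3 -0.1 -0.6] open 0.0855validation failed for argument at $[0]...
```

```bash

python3 -m crank '[{"x":-1.0,"y":0.96,"z":0,"rx":0,"ry":0,"rz":0.158},{"x":-1.0,"y":0.96,"z":0,"rx":0,"ry":0,"rz":0.158},{"x":-1.0,"y":0.96,"z":0,"rx":0,"ry":0,"rz":0.158},{"x":-1.0,"y":0.96,"z":0,"rx":0,"ry":0,"rz":0.158},{"x":-1.0,"y":0.96,"z":0,"rx":0,"ry":0,"rz":0.158},{"x":-1.0,"y":0.96,"z":0,"rx":0,"ry":0,"rz":0.158},{"x":-1.0,"y":0.96,"z":0,"rx":0,"ry":0,"rz":0.158},{"x":-1.0,"y":0.96,"z":0,"rx":0,"ry":0,"rz":0.158}]' -1 40
python3 -c "
from h import *
go([.527,-.2515,.2],.267-np.pi/2)"
```

```text
time_s: 0.77
eef_pos: [0.3029, 0.2578, 0.2312]
tcp_rot: [0.0, 0.994, 0.106, -0.0]
force: [-0.6, -0.1, 0.1]
opening: 0.0857
t 0.77 pos [0.3029 0.2578 0.2312] shift [0.5579 2.7254 0.1585] turn [ 1.000e-04 -1.000e-04  2.414e-01] F [-0.6 -0.1  0.1] open 0.0857
```

```bash

python3 -m crank '[{"x":0.2,"y":1.0,"z":0,"rx":0,"ry":0,"rz":0.12},{"x":0.2,"y":1.0,"z":0,"rx":0,"ry":0,"rz":0.12},{"x":0.2,"y":1.0,"z":0,"rx":0,"ry":0,"rz":0.12},{"x":0.2,"y":1.0,"z":0,"rx":0,"ry":0,"rz":0.12},{"x":0.2,"y":1.0,"z":0,"rx":0,"ry":0,"rz":0.12},{"x":0.2,"y":1.0,"z":0,"rx":0,"ry":0,"rz":0.12},{"x":0.2,"y":1.0,"z":0,"rx":0,"ry":0,"rz":0.12}]'
python3 -c "
from h import *
go([.527,-.2515,.2],.267-np.pi/2)"
```

```text
time_s: 1.35
eef_pos: [0.3853, 0.0734, 0.2311]
tcp_rot: [0.0, 0.964, -0.268, -0.0]
force: [-1.0, 0.1, -0.5]
opening: 0.0856
t 1.35 pos [0.3853 0.0734 0.2311] shift [1.4444 1.0266 0.1551] turn [1.000e-04 0.000e+00 1.213e-01] F [-1.   0.1 -0.5] open 0.0856
```

```bash

python3 -m crank '[{"x":1.0,"y":0.7,"z":0,"rx":0,"ry":0,"rz":0.121},{"x":1.0,"y":0.7,"z":0,"rx":0,"ry":0,"rz":0.121},{"x":1.0,"y":0.7,"z":0,"rx":0,"ry":0,"rz":0.121},{"x":1.0,"y":0.7,"z":0,"rx":0,"ry":0,"rz":0.121},{"x":1.0,"y":0.7,"z":0,"rx":0,"ry":0,"rz":0.121},{"x":1.0,"y":0.7,"z":0,"rx":0,"ry":0,"rz":0.121},{"x":1.0,"y":0.7,"z":0,"rx":0,"ry":0,"rz":0.121},{"x":1.0,"y":0.7,"z":0,"rx":0,"ry":0,"rz":0.121}]'
python3 -c "
from h import *
go([.527,-.2515,.2],.267-np.pi/2)"
```

```text
time_s: 2.02
eef_pos: [0.4866, -0.1471, 0.2307]
tcp_rot: [0.0, 0.799, -0.601, -0.001]
force: [-0.2, 0.3, 1.1]
opening: 0.0854
t 2.02 pos [ 0.4866 -0.1471  0.2307] shift [ 0.5576 -0.0494  0.1527] turn [0.0001 0.0001 0.0023] F [-0.2  0.3  1.1] open 0.0854
```

```bash

python3 -m crank '[{"x":0.5,"y":-0.05,"z":0.15,"rx":0,"ry":0,"rz":0},{"x":0.5,"y":-0.05,"z":0.15,"rx":0,"ry":0,"rz":0},{"x":0.5,"y":-0.05,"z":0.15,"rx":0,"ry":0,"rz":0},{"x":0.5,"y":-0.05,"z":0.15,"rx":0,"ry":0,"rz":0},{"x":0.5,"y":-0.05,"z":0.15,"rx":0,"ry":0,"rz":0},{"x":0.5,"y":-0.05,"z":0.15,"rx":0,"ry":0,"rz":0},{"x":0.5,"y":-0.05,"z":0.15,"rx":0,"ry":0,"rz":0}]'
python3 - <<'E'
from h import *
go([.527,-.2515,.09],.267-np.pi/2)
for n in('top','side'):
    im=capture(n);np.save(n+'1.npy',im);cv2.imwrite(f'pics/{n}1.png',cv2.resize(im[:,:,::-1],(768,576),interpolation=cv2.INTER_CUBIC))
E
```

```text
time_s: 2.6
eef_pos: [0.5235, -0.2388, 0.2018]
tcp_rot: [-0.0, 0.799, -0.601, 0.0]
force: [-0.0, 0.2, -0.6]
opening: 0.0854
t 2.6 pos [ 0.5235 -0.2388  0.2018] shift [0.0657 0.0009 0.5591] turn [-0.     -0.      0.0024] F [-0.   0.2 -0.6] open 0.0854
```

View pics/side1.png

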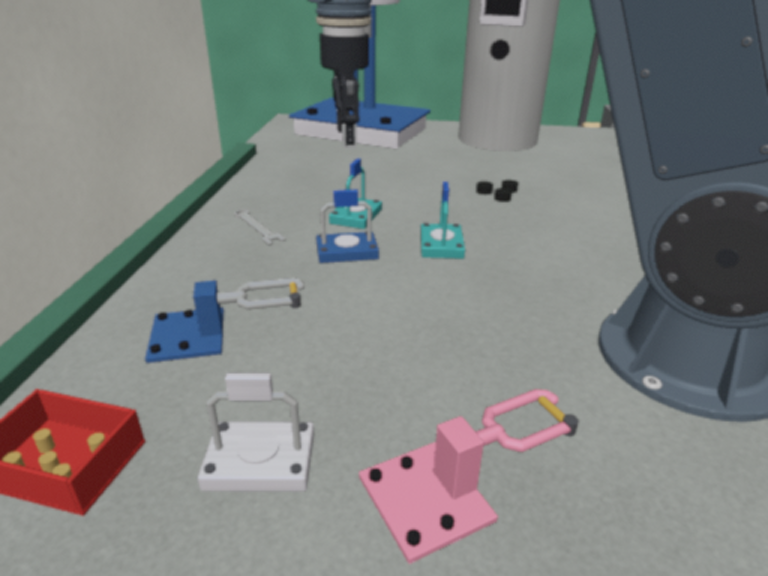

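```bash

python3 -m crank '[{"x":0.065,"y":0,"z":0.2,"rx":0,"ry":0,"rz":0.0024},{"x":0.065,"y":0,"z":0.4,"rx":0,"ry":0,"rz":0.0024},{"x":0.065,"y":0,"z":0.55,"rx":0,"ry":0,"rz":0.0024},{"x":0.065,"y":0,"z":0.55,"rx":0,"ry":0,"rz":0.0024},{"x":0.065,"y":0,"z":0.55,"rx":0,"ry":0,"rz":0.0024}]'
python3 -c "
from h import *
go([.527,-.2515,.09],.267-np.pi/2)"
python3 -m crank '[{"x":0,"y":0,"z":0,"rx":0,"ry":0,"rz":0},{"x":0,"y":0,"z":0,"rx":0,"ry":0,"rz":0},{"x":0,"y":0,"z":0,"rx":0,"ry":0,"rz":0},{"x":0,"y":0,"z":0,"rx":0,"ry":0,"rz":0},{"x":0,"y":0,"z":0,"rx":0,"ry":0,"rz":0},{"x":0,"y":0,"z":0,"rx":0,"ry":0,"rz":0},{"x":0,"y":0,"z":0,"rx":0,"ry":0,"rz":0},{"x":0,"y":0,"z":0,"rx":0,"ry":0,"rz":0}]' 1 60
python3 - <<'E'
from h import *
go([.527,-.2515,.09],.267-np.pi/2)
for n in('top','side'):
    im=capture(n);np.save(n+'2.npy',im)
    a=im[100:220,260:400] if n=='top' else im[80:200,180:320]
    cv2.imwrite(f'pics/{n}2.png',cv2.resize(a[:,:,::-1],(700,600),interpolation=cv2.INTER_CUBIC))
E
```

```text
time_s: 3.12
eef_pos: [0.5268, -0.2524, 0.0912]
tcp_rot: [0.0, 0.794, -0.608, -0.001]
force: [0.2, -0.3, 1.0]
opening: 0.0851
t 3.12 pos [ 0.5268 -0.2524  0.0912] shift [-0.0038 -0.0023  0.0062] turn [ 0.0002  0.0002 -0.0004] F [ 0.2 -0.3  1. ] open 0.0851
time_s: 3.78
eef_pos: [0.527, -0.2528, 0.0914]
tcp_rot: [-0.0, 0.794, -0.608, -0.0]
force: [-1.5, 2.0, 2.7]
opening: 0.0091
t 3.78 pos [ 0.527  -0.2528  0.0914] shift [-0.0065 -0.0015  0.0071] turn [ 0.      0.0001 -0.0005] F [-1.5  2.   2.7] open 0.0091
```

View pics/side2.png

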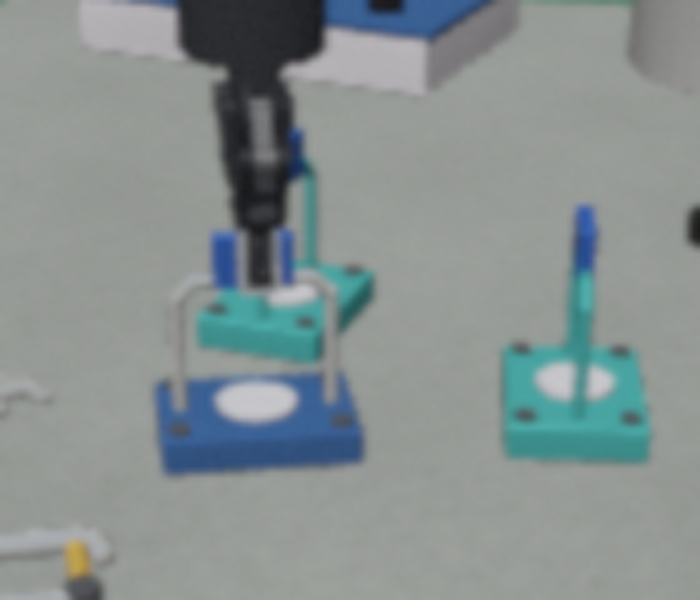

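View pics/top2.png

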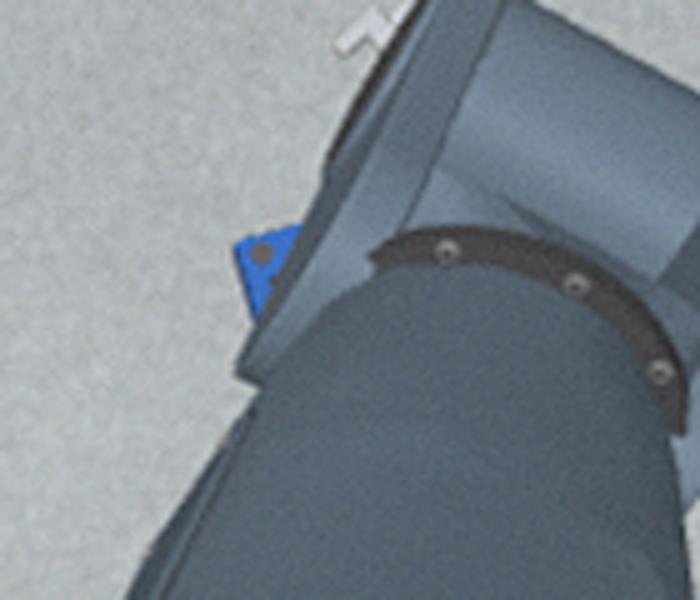

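```bash

python3 -m crank '[{"x":0,"y":0,"z":-0.05,"rx":0,"ry":0,"rz":0},{"x":0,"y":0,"z":-0.1,"rx":0,"ry":0,"rz":0},{"x":0,"y":0,"z":-0.1,"rx":0,"ry":0,"rz":0},{"x":0,"y":0,"z":-0.1,"rx":0,"ry":0,"rz":0}]'
python3 - <<'E'
from h import *
go([.491,-.035,.111],.328-np.pi/2)
im=capture('side');a=im[80:200,180:320]
cv2.imwrite(f'pics/side3.png',cv2.resize(a[:,:,::-1],(700,600),interpolation=cv2.INTER_CUBIC))
E
```

```text
time_s: 4.22
eef_pos: [0.5274, -0.2533, 0.1121]
tcp_rot: [-0.0, 0.794, -0.608, 0.001]
force: [-0.2, -0.1, -2.4]
opening: 0.009
t 4.22 pos [ 0.5274 -0.2533  0.1121] shift [-1.1015 -0.1087  0.0044] turn [-0.0002 -0.0002 -0.0102] F [-0.2 -0.1 -2.4] open 0.009
```

View pics/side3.png

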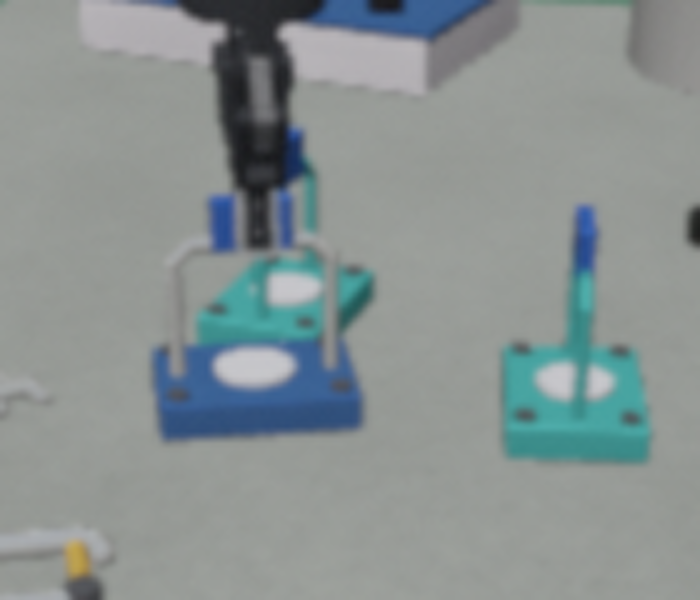

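The side view shows the cap lifted level, with the tab at crop (252,222) in the fingers. Now I'll carry it to in front of the hook.

```bash

python3 -m crank '[{"x":-0.15,"y":-0.02,"z":0,"rx":0,"ry":0,"rz":-0.002},{"x":-0.3,"y":-0.04,"z":0,"rx":0,"ry":0,"rz":-0.004},{"x":-0.45,"y":-0.06,"z":0,"rx":0,"ry":0,"rz":-0.006},{"x":-0.6,"y":-0.08,"z":0,"rx":0,"ry":0,"rz":-0.008},{"x":-0.75,"y":-0.1,"z":0,"rx":0,"ry":0,"rz":-0.01},{"x":-0.9,"y":-0.11,"z":0,"rx":0,"ry":0,"rz":-0.01},{"x":-1.0,"y":-0.11,"z":0,"rx":0,"ry":0,"rz":-0.01},{"x":-1.0,"y":-0.11,"z":0,"rx":0,"ry":0,"rz":-0.01}]'
python3 -c "
from h import *
go([.491,-.035,.0925],.328-np.pi/2)"
```

```text
time_s: 4.93
eef_pos: [0.4947, -0.0512, 0.1109]
tcp_rot: [0.0, 0.813, -0.582, -0.001]
force: [-0.2, -1.4, -4.1]
opening: 0.009
t 4.93 pos [ 0.4947 -0.0512  0.1109] shift [-0.0823 -0.0087  0.092 ] turn [0.0002 0.0002 0.0002] F [-0.2 -1.4 -4.1] open 0.009
```

```bash

python3 -m crank '[{"x":-0.075,"y":-0.01,"z":0,"rx":0,"ry":0,"rz":0},{"x":-0.075,"y":-0.01,"z":0,"rx":0,"ry":0,"rz":0},{"x":-0.075,"y":-0.01,"z":0.05,"rx":0,"ry":0,"rz":0},{"x":-0.075,"y":-0.01,"z":0.08,"rx":0,"ry":0,"rz":0},{"x":-0.075,"y":-0.01,"z":0.08,"rx":0,"ry":0,"rz":0},{"x":-0.075,"y":-0.01,"z":0.08,"rx":0,"ry":0,"rz":0}]'
python3 - <<'E'
from h import *
go([.491,-.035,.0935],.328-np.pi/2)
for n in('top','side'):
    im=capture(n);np.save(n+'4.npy',im)
    a=im[90:190,180:300] if n=='top' else im[110:230,90:230]
    cv2.imwrite(f'pics/{n}4.png',cv2.resize(a[:,:,::-1],(700,600),interpolation=cv2.INTER_CUBIC))
E
```

```text
time_s: 5.43
eef_pos: [0.493, -0.0399, 0.0945]
tcp_rot: [0.0, 0.812, -0.583, -0.001]
force: [0.4, 0.3, -2.7]
opening: 0.0089
t 5.43 pos [ 0.493  -0.0399  0.0945] shift [-0.0262  0.0015  0.0051] turn [ 0.0002  0.0001 -0.0003] F [ 0.4  0.3 -2.7] open 0.0089
```

View pics/side4.png

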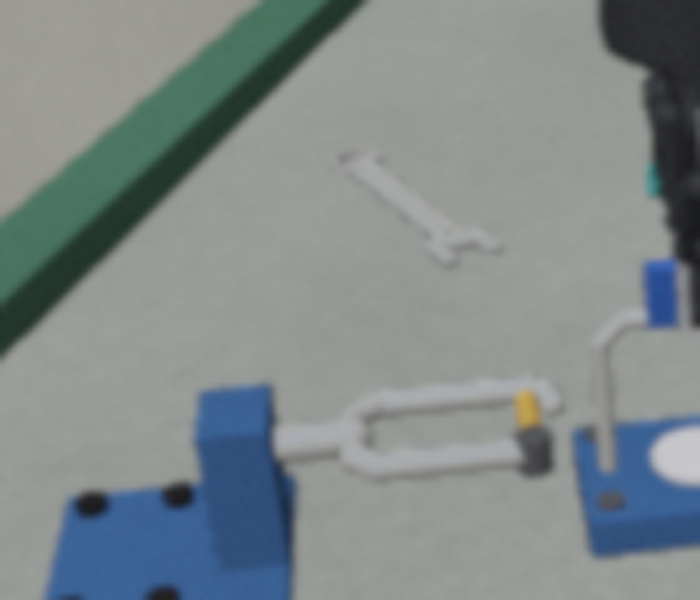

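View pics/top4.png

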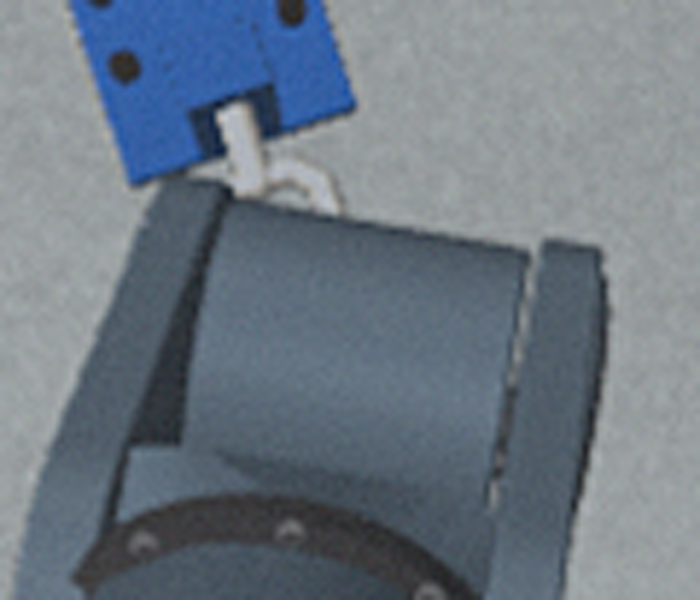

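```bash
python3 - <<'E'
from h import *
O=np.array([.597,.001]);y=.328;A=np.array([[np.cos(y),np.sin(y)],[-np.sin(y),np.cos(y)]])
for nm,u,v,z in(('legbase',211.4,203.6,.025),('hinge top',196.8,197,.064),('gate tip',195.2,188.7,.062),('bar near',180,201,.058),('bar far',180,189.2,.058)):
    P=onz('side',u,v,z);print(nm,P.round(4),(A@(P[:2]-O)).round(4))
P=monitor.read_state()['eef_pos'];print(A@(P[:2]-O))
E
```

```text
legbase [ 0.5354 -0.0243  0.025 ] [-0.0664 -0.0041]
hinge top [0.5566 0.0133 0.064 ] [-0.0343  0.0247]
gate tip [ 0.5696 -0.0229  0.062 ] [-0.0337 -0.0138]
bar near [0.5902 0.0242 0.058 ] [0.0011 0.0242]
bar far [ 0.6042 -0.0228  0.058 ] [-0.0009 -0.0248]
[-0.11123834 -0.00522726]
```

```bash

python3 -m crank '[{"x":-0.022,"y":0,"z":0,"rx":0,"ry":0,"rz":0},{"x":-0.022,"y":-0.03,"z":0.005,"rx":0,"ry":0,"rz":0},{"x":-0.022,"y":-0.06,"z":0.005,"rx":0,"ry":0,"rz":0},{"x":-0.022,"y":-0.06,"z":0.005,"rx":0,"ry":0,"rz":0}]'
python3 - <<'E'
from h import *
O=np.array([.597,.001]);y=.328;A=np.array([[np.cos(y),np.sin(y)],[-np.sin(y),np.cos(y)]])
P=monitor.read_state()['eef_pos'];print(A@(P[:2]-O)*1e3,P[2])
go([*(O+A.T@[-.027,0]),.0925],y-np.pi/2)
E
```

```text
time_s: 5.87
eef_pos: [0.5047, -0.031, 0.0946]
tcp_rot: [-0.0, 0.813, -0.583, 0.001]
force: [0.3, -0.3, -2.3]
opening: 0.0095
[-97.71708749  -0.54950918] 0.09456407848967814
t 5.87 pos [ 0.5047 -0.031   0.0946] shift [-0.0031 -0.3536  0.0108] turn [-0.0002 -0.0001 -0.0002] F [ 0.3 -0.3 -2.3] open 0.0095
```

Leg centre is now about 53 mm before the eye's middle and on the middle line. Now the push.

```bash

python3 -m crank '[{"x":-0.003,"y":-0.05,"z":0.004,"rx":0,"ry":0,"rz":0},{"x":-0.003,"y":-0.1,"z":0.004,"rx":0,"ry":0,"rz":0},{"x":-0.003,"y":-0.15,"z":0.004,"rx":0,"ry":0,"rz":0},{"x":-0.003,"y":-0.2,"z":0.004,"rx":0,"ry":0,"rz":0},{"x":-0.003,"y":-0.2,"z":0.004,"rx":0,"ry":0,"rz":0}]'
python3 - <<'E'
from h import *
O=np.array([.597,.001]);y=.328;A=np.array([[np.cos(y),np.sin(y)],[-np.sin(y),np.cos(y)]])
P=monitor.read_state()['eef_pos'];print(A@(P[:2]-O)*1e3,P[2])
go([*(O+A.T@[-.027,0]),.0925],y-np.pi/2)
im=capture('side');a=im[110:230,90:230]
cv2.imwrite(f'pics/side5.png',cv2.resize(a[:,:,::-1],(700,600),interpolation=cv2.INTER_CUBIC))
E
```

```text
time_s: 6.28
eef_pos: [0.5434, -0.0177, 0.0937]
tcp_rot: [-0.001, 0.813, -0.583, 0.001]
force: [1.8, -4.2, -3.1]
opening: 0.009
[-56.78290622  -0.44151422] 0.09367196044383241
t 6.28 pos [ 0.5434 -0.0177  0.0937] shift [-0.0024 -0.1489  0.0062] turn [-0.0004 -0.0002 -0.0002] F [ 1.8 -4.2 -3.1] open 0.009
```

View pics/side5.png

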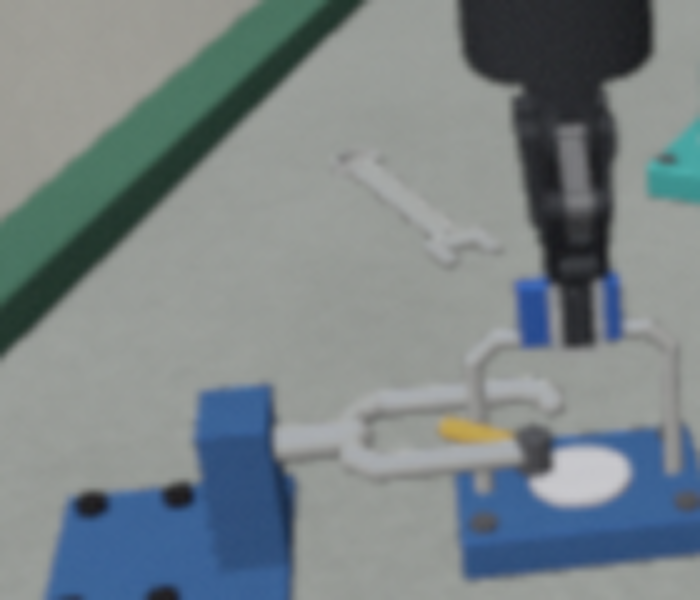

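The gate at crop (475,430) is swung well inward, with the leg at (483,440) in the eye. I'll push on to full depth.

```bash

python3 -m crank '[{"x":-0.002,"y":-0.05,"z":0.004,"rx":0,"ry":0,"rz":0},{"x":-0.002,"y":-0.1,"z":0.004,"rx":0,"ry":0,"rz":0},{"x":-0.002,"y":-0.15,"z":0.004,"rx":0,"ry":0,"rz":0},{"x":-0.002,"y":-0.155,"z":0.004,"rx":0,"ry":0,"rz":0},{"x":-0.002,"y":-0.155,"z":0.01,"rx":0,"ry":0,"rz":0},{"x":-0.002,"y":-0.155,"z":0.015,"rx":0,"ry":0,"rz":0},{"x":-0.002,"y":-0.155,"z":0.015,"rx":0,"ry":0,"rz":0}]'
python3 - <<'E'
from h import *
O=np.array([.597,.001]);y=.328;A=np.array([[np.cos(y),np.sin(y)],[-np.sin(y),np.cos(y)]])
P=monitor.read_state()['eef_pos'];print(A@(P[:2]-O)*1e3,P[2])
go([*(O+A.T@[-.027,0]),.0915],y-np.pi/2)
im=capture('side');a=im[110:230,90:230]
cv2.imwrite(f'pics/side6.png',cv2.resize(a[:,:,::-1],(700,600),interpolation=cv2.INTER_CUBIC))
E
```

```text
time_s: 6.92
eef_pos: [0.5702, -0.0074, 0.0914]
tcp_rot: [-0.001, 0.813, -0.583, 0.0]
force: [-0.2, 3.2, 4.1]
opening: 0.0091
[-28.05280012   0.65573501] 0.09135712519130862
t 6.92 pos [ 0.5702 -0.0074  0.0914] shift [ 0.0033 -0.0053 -0.0007] turn [-0.0002 -0.     -0.0002] F [-0.2  3.2  4.1] open 0.0091
```

View pics/side6.png

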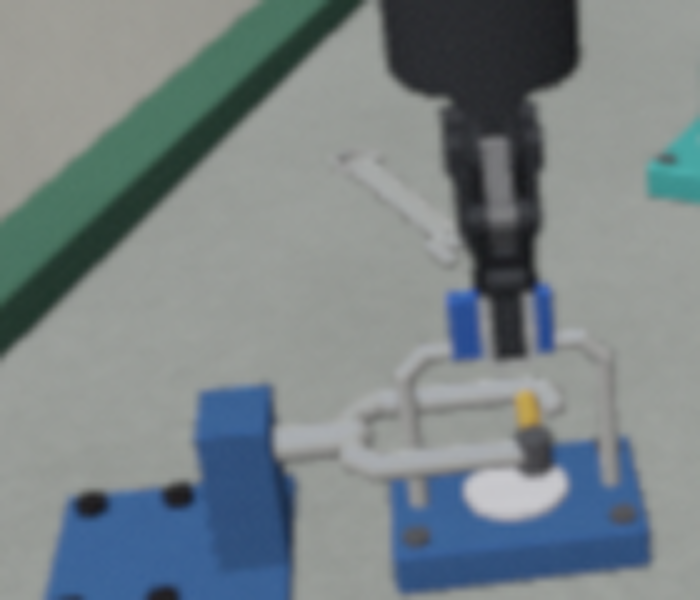

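The gate is shut at crop (527,408), the leg at (413,430) is inside the eye, and bench contact is felt (4 N). Next I release and rise.

```bash

python3 -m crank '[{"x":0,"y":0,"z":0,"rx":0,"ry":0,"rz":0},{"x":0,"y":0,"z":0,"rx":0,"ry":0,"rz":0},{"x":0,"y":0,"z":0,"rx":0,"ry":0,"rz":0},{"x":0,"y":0,"z":0,"rx":0,"ry":0,"rz":0},{"x":0,"y":0,"z":0,"rx":0,"ry":0,"rz":0},{"x":0,"y":0,"z":0,"rx":0,"ry":0,"rz":0}]' -1
python3 -m crank '[{"x":0,"y":0,"z":-0.1,"rx":0,"ry":0,"rz":0},{"x":0,"y":0,"z":-0.3,"rx":0,"ry":0,"rz":0},{"x":0,"y":0,"z":-0.5,"rx":0,"ry":0,"rz":0},{"x":0,"y":0,"z":-0.7,"rx":0,"ry":0,"rz":0},{"x":0,"y":0,"z":-0.7,"rx":0,"ry":0,"rz":0},{"x":0,"y":0,"z":-0.7,"rx":0,"ry":0,"rz":0}]'
python3 -m crank '[{"x":0.3,"y":0.4,"z":0,"rx":0,"ry":0,"rz":0},{"x":0.6,"y":0.4,"z":0,"rx":0,"ry":0,"rz":0},{"x":0.8,"y":0.4,"z":0,"rx":0,"ry":0,"rz":0},{"x":1.0,"y":0.4,"z":0,"rx":0,"ry":0,"rz":0},{"x":1.0,"y":0.4,"z":0,"rx":0,"ry":0,"rz":0},{"x":1.0,"y":0.4,"z":0,"rx":0,"ry":0,"rz":0},{"x":1.0,"y":0.4,"z":0,"rx":0,"ry":0,"rz":0}]'
python3 - <<'E'
from h import *
for n in('top','side'):
    im=capture(n);np.save(n+'7.npy',im)
    a=im[60:180,130:270] if n=='top' else im[110:230,90:230]
    cv2.imwrite(f'pics/{n}7.png',cv2.resize(a[:,:,::-1],(700,600),interpolation=cv2.INTER_CUBIC))
# grey cap shift: top-view difference around it
a=np.load('top0.npy').astype(int);b=np.load('top7.npy').astype(int)
print('grey diff',np.abs(a-b)[130:190,110:156].mean(),np.abs(a-b)[20:50,20:80].mean())
E
```

```text
time_s: 7.47
eef_pos: [0.5701, -0.0076, 0.0904]
tcp_rot: [0.0, 0.813, -0.583, -0.0]
force: [0.2, 0.4, 0.3]
opening: 0.0804
time_s: 7.97
eef_pos: [0.571, -0.0077, 0.2326]
tcp_rot: [-0.001, 0.813, -0.583, 0.002]
force: [0.5, 0.5, -0.5]
opening: 0.0853
time_s: 8.55
eef_pos: [0.558, -0.2258, 0.2286]
tcp_rot: [0.0, 0.812, -0.584, -0.001]
force: [-0.1, 0.1, -0.8]
opening: 0.0852
grey diff 34.94528985507247 23.860555555555557
```

View pics/top7.png

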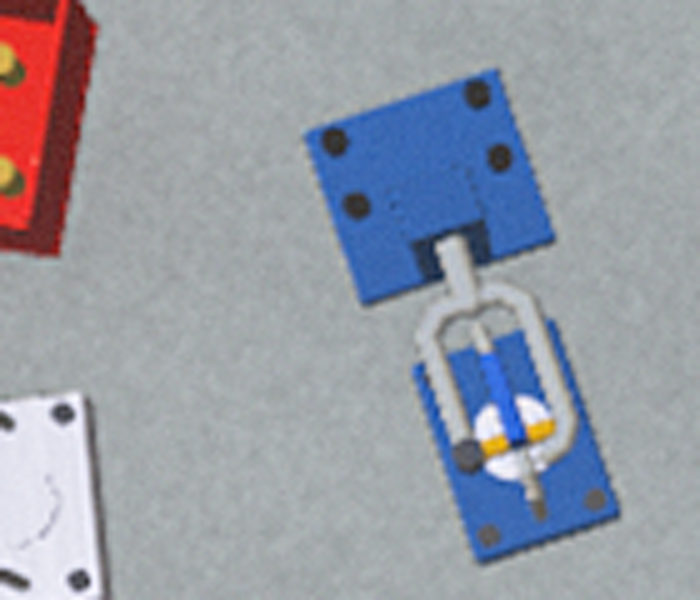

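View pics/side7.png

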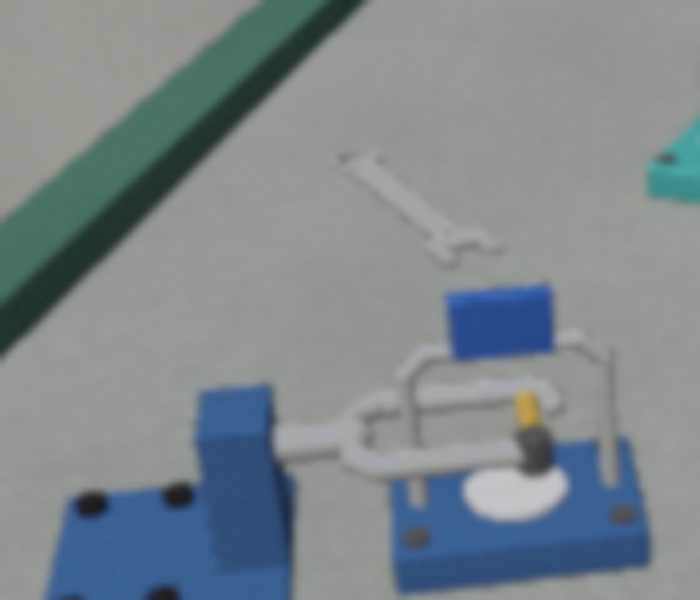

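The top view shows the leg at crop (480,335) inside the closed eye and the gate shut at (517,437). The side view shows the cap flat. One last numeric check before handing in.

```bash
python3 - <<'E'
from h import *
O=np.array([.597,.001]);y=.328;A=np.array([[np.cos(y),np.sin(y)],[-np.sin(y),np.cos(y)]])
for f in('top0.npy','top7.npy'):
    h=cv2.cvtColor(np.load(f),cv2.COLOR_RGB2HSV)[130:190,110:156]
    m=(h[...,2]>np.median(h[...,2])-25)&(h[...,2]>165); 
    e=cv2.matchTemplate(np.load('top7.npy')[125:195,105:162],np.load('top0.npy')[135:188,112:154],cv2.TM_CCOEFF_NORMED)
print('grey match',cv2.minMaxLoc(e)[1],cv2.minMaxLoc(e)[3],'expect (7,10)')
# cap corners from crop (700/140=5)
c=[(418,365),(552,322),(618,515),(482,562)]
P=np.array([onz('top',130+a/5,60+b/5,.022)[:2] for a,b in c]);print('cap centre in hook frame mm',(A@(P.mean(0)-O)*1e3).round(1))
d=P[0]-P[3];print('yaw err',np.arctan2(d[1],d[0])-y,np.linalg.norm(d))
hand_in()
E
```

```text
grey match 0.9938689470291138 (7, 10) expect (7,10)
cap centre in hook frame mm [-29.7  -1.4]
yaw err -0.012343053949062432 0.1089155592468891
the job is handed in; nothing more can be done
```

The blue cap is clipped into the hook on the blue stand, and I've handed the job in at about 8.7 s of robot time. I gripped the cap by its tab, carried it in front of the hook, pushed one bail leg in along the hook's middle line through the gate, set the cap on the bench and let go.

- **Gate:** it swung well inward during the push, judged by eye as the joint value is not readable. The last pictures show it shut behind the leg.
- **Cap position:** its centre is about 30 mm before the hook's origin and 1.4 mm off the middle line, turned about 0.01 rad. It looks flat on the bench in the side view.
- **Aluminium cap:** it matched its starting picture to the pixel.
- **Arm:** it is clear of everything, with the jaws open and the TCP 0.23 m up.

**Disagreements:** the first move was refused because rows need all six numbers, so nothing moved then. The foot plate and the gate gave hook positions about 2 mm apart, and the side view then backed the value I used. The cap sat about 3 mm off centre in the grip and ended some 5 mm short of the planned depth, well within the limits. A plain brightness comparison over the aluminium cap first differed, but so did empty bench; I took that as an exposure change and checked by picture matching instead.

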